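# Seal the open sample and start the incubation timer

## Robot

A 6-joint arm with a two-finger parallel gripper is mounted at the origin on a cart in front of the work surface, level with it; the furniture and walls round the work are solid. World frame = base frame: x ahead of the robot, y to its left, z up, the work surface at z = 0. Lengths are in m, angles in rad, forces in N, time in s.
With the tool pointing down it reaches from about 0.35 to 0.85 m from the base axis. Payload 8.1 kg.
Tool frame: the origin (TCP) lies at the very end of the fingers, on their centre line; the grasp point (between the pads) lies 19 mm behind it; z points along the fingers, y is the line along which they close (so a half turn about z gives the same grasp; the last joint's range is limited). The gripper opens to 93 mm and grips with 3 to 60 N. Pads are 15 mm wide; open, the fingers measure 128 mm over their backs; the gripper's body (75 mm by 188 mm) begins 65 mm behind the grasp point.
Start: joints at [-1.371, 0.13, 1.488, -0, 1.523, -0.085], TCP at [0.169, -0.576, 0.219] pointing down, gripper open.
Joint ranges: [-2.96, 2.96], [-0.89, 2.26], [0.02, 2.5], [-1.34, 4.48], [0, 2.73], [-2.66, 2.66]. Speed limits (rad/s): [2.39, 2.39, 2.79, 3.14, 3.14, 3.14].

## Interface

Orientations are given as a 3x3 rotation matrix whose columns are the frame's x, y, z axes.
In Python, from station import env, grab_frame, finish_job gives the robot as it stands.
- The arm moves only by the tool carry_out, never from a script. Its argument "motion" is one flat list of numbers, 7 for each row, row after row: the opening, from 0 (shut) to 1 (fully open), then the shift along the tool's x, y, z in mm, then the turn, a rotation vector about the tool's x, y, z in degrees. In form: [jaw, dx, dy, dz, ax, ay, az, jaw, dx, dy, dz, ax, ay, az, ...]. A call has 1 to 12 rows; each row is the pose to reach, as a shift and turn from the pose commanded when the call began, along the tool's axes at that moment; what a row does not reach only later rows make up. A row lasts 1/10 s, in which the tool goes at most 50 mm and 8.59 degrees, less where a joint would pass 70% of its speed; a pose out of reach is approached as far as the arm can. A call with a gripper value outside its range is refused whole. The fingers move at their own pace and stop on an object; "force" is the grip in N (left out, the last holds). Time passes only in rows, so rows that repeat a pose let the fingers close. It gives the time, the measured TCP pose, the force, the opening and the grip force at its end, in the units of the state.
- env.get_obs(): the state, without advancing time (a new reading comes with each control period).
- grab_frame(name): name is "scene" or "side" or "wrist"; returns a dict with "pixels" (480x640x3 uint8, red, green, blue), "z_map" (480x640 float32, m along the optical axis (not along the pixel's ray), 0 where there is no reading), "K" (3x3 intrinsics, pixels), "rvec" (rotation vector, rad) and "tvec" (3), from world to camera coordinates, as OpenCV has them; the wrist camera has in their place "T_tool_cam" (4x4, takes a point from camera to tool coordinates, whose origin is the TCP and whose axes are the flange's). Camera axes: x right, y down, z forward; pixel columns grow to the right and rows downward; lengths in m; the calibration is good to about 2 mm. A picture is of the moment at which its call begins: read the wrist's pose just before it.
- finish_job(): hands the job in; it is judged then, once.
The state is a dict: "t": time; "joint_pos": joint angles; "qvel": joint speeds; "tau": joint torques, N m; "ee_pos": TCP position; "eef_rot": TCP orientation; "wrist_force": force on the tool from outside, world axes, zero at the start; "wrist_torque": the same for the moment, N m; "opening": opening from 0.0 (shut) to 1.0 (fully open); "grip_force": force on a finger pad.
Only numpy, scipy, OpenCV 4.12 (cv2) and the standard library are available. Lean on these libraries where they do the work, as an engineer would, in place of code of your own. Each camera call takes 0.05 s, during which the arm holds its last target. There are 200 camera calls.

## Task

Start the timed incubation: press the blue cap shut on the one sample tube that still stands open in the metal block, and turn the teal bench timer, which lies on its face, the right way up, flat on the worktop, setting it down gently without letting it drop or topple. When the sample is sealed and the timer lies face up, push the timer's red start key fully down and let it spring back. The other tubes stay shut and every tube stays in its hole; leave the beaker, the dropper bottle and the freezer box standing where they are.

Things in the scene. Friction and masses are not known exactly. Their poses are not given: they have to be found in the camera images.
- block: Fixed aluminium tube block, 76 x 122 x 48 mm, with a black rim at its foot (88 x 134 mm, 14 mm high). Origin: centre of its underside on the worktop; z up, y along its length. Six vertical 17 mm holes in two rows at x = -18 and +18 mm, y = -37, 0, +37 mm; the row at x = -18 mm (nearer the robot) holds the three sample tubes, the other is empty.
- sample_a: Clear 5 ml tube with a blue flip cap, hanging by its 20 mm collar in any hole of its row. Origin: on the tube's axis at the collar's underside, level with the block's top (48 mm above the worktop); z up. The cap's hinge line is parallel to y, 12.5 mm from the axis on the +x side, 3.8 mm above the origin. Shut, the cap's top is 7.5 mm above the origin.
- sample_b: A second such tube, its cap shut at the start; frame and sizes as sample_a.
- sample_c: A third such tube, its cap shut at the start; frame and sizes as sample_a.
- cap_a (a joint): Hinge of sample_a's cap, rad: 0 shut, 1.57 upright, 2.3 leaning far out over +x. Open at the start. Stays where it is left; 1 to 3 N moves it. Cap: disc 22 mm wide, 3.5 mm thick, its centre 12.5 mm and its thumb tab's edge 28 mm from the hinge.
- cap_b (a joint): Hinge of sample_b's cap, same sense; 0 = shut.
- cap_c (a joint): Hinge of sample_c's cap, same sense; 0 = shut.
- timer: Teal timer, 66 (x) x 56 (y) x 26 mm (z), about 90 g. Origin: middle of that box; +z is its face side: down at the start, to be up at the end. Case from z = -13 (back: grey battery door, two magnets) to +7 mm (face: display, red start key); four black corner bumpers 9.5 mm square reach z = +13 mm. Its four sides are flat; it stands on any of them.
- start_key (a joint): Travel of the red start key, m: 0 up, 0.004 fully down; sprung, about 1.5 N to begin and 4 N at the bottom.
- start_key_top (a point): Centre of the top of the round red start key, 18 mm in diameter; it lies in the timer's frame at x = -14.5, y = 0, z = +11.5 mm when up (1.5 mm lower than the bumpers' tops, 4.5 mm proud of the face).
- beaker: Clear beaker, 55 mm wide, 70 mm high, a bystander; origin: centre of its underside.
- dropper: Brown dropper bottle, 33 mm wide, 102 mm high, a bystander; origin: centre of its underside.
- freezer_box: Pale card freezer box, 75 x 75 x 43 mm, a bystander; origin: centre of its underside.

How it is judged:
By the outcome, as a careful person would: the job done as asked, in the order asked, and still so for the second after the job is handed in, with the robot touching nothing.
It also fails if it takes over 72 s, if anything falls off the work surface, if the arm or the gripper's body presses on something with over 40 N, if the wrist force passes 120 N, or if a joint passes its speed limit or range.

## Working session

There is one attempt and no reset: what is moved stays moved. The work goes in short steps, Python scripts to look and compute and a tool call to move; the robot and the scene stay as the last step left them, time stands still between calls to the robot, and variables do not carry over. Pictures are saved under pics/ and viewed, at most 10 in all, crops included, and the job is handed in when it is done.

Besides the shell and the picture viewer there is one more tool, called after "Request:" by a JSON object that holds its "method" and its "body", one argument or row to a line. carry_out: Moves the arm, as the interface text tells. Its arguments: {"type":"object","properties":{"motion":{"type":"array"},"force":{"type":"number"}},"required":["motion"]}

```bash
mkdir -p pics; cat > h.py <<'E'
import numpy as np, cv2
from station import env, grab_frame, finish_job
def cloud(name):
    o=env.get_obs(); f=grab_frame(name)
    K=f["K"]; z=f["z_map"]; v,u=np.mgrid[0:480,0:640]
    P=np.stack([(u-K[0,2])/K[0,0]*z,(v-K[1,2])/K[1,1]*z,z],-1)
    if name=="wrist":
        T=np.array(f["T_tool_cam"]); P=P@T[:3,:3].T+T[:3,3]
        P=P@np.array(o["eef_rot"]).T+np.array(o["ee_pos"])
    else:
        R=cv2.Rodrigues(np.array(f["rvec"],float))[0]; P=(P-np.array(f["tvec"]).ravel())@R
    P[z==0]=np.nan
    return f["pixels"],P
def save(n,im,s=1):
    cv2.imwrite("pics/"+n,cv2.resize(im[...,::-1],None,fx=s,fy=s,interpolation=cv2.INTER_CUBIC))
E
python3 - <<'E'
from h import *
for n in("scene","side"):
    im,P=cloud(n); save(n+"0.png",im); np.savez("/tmp/"+n,im=im,P=P)
    f=grab_frame(n); R=cv2.Rodrigues(np.array(f["rvec"],float))[0]; print(n,-R.T@np.array(f["tvec"]).ravel(),R[2])
print({k:np.round(v,3) for k,v in env.get_obs().items()})
E
```

```text
scene [-0.12075688 -0.92391886  0.62591699] [ 0.54290188  0.70357732 -0.45851554]
side [ 0.54076622 -0.91946654  1.17632246] [-0.02477081  0.61295825 -0.78972691]
{'t': np.float64(0.2), 'joint_pos': array([-1.371,  0.131,  1.489,  0.   ,  1.523, -0.085]), 'qvel': array([-0.   , -0.002, -0.002, -0.001,  0.   ,  0.001]), 'tau': array([ 0.0000e+00, -5.5976e+01, -4.9174e+01,  7.7000e-02,  3.1000e-02,
       -0.0000e+00]), 'ee_pos': array([ 0.169, -0.575,  0.218]), 'eef_rot': array([[ 0.96 ,  0.281, -0.   ],
       [ 0.281, -0.96 ,  0.001],
       [ 0.   , -0.001, -1.   ]]), 'wrist_force': array([ 0.181, -0.462,  0.251]), 'wrist_torque': array([ 0.015,  0.036, -0.027]), 'grip_force': np.float64(0.0), 'opening': np.float64(1.0)}
```

View pics/scene0.png

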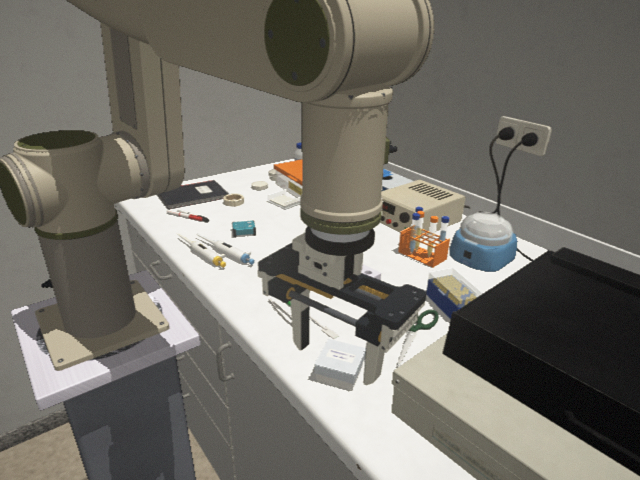

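View pics/side0.png

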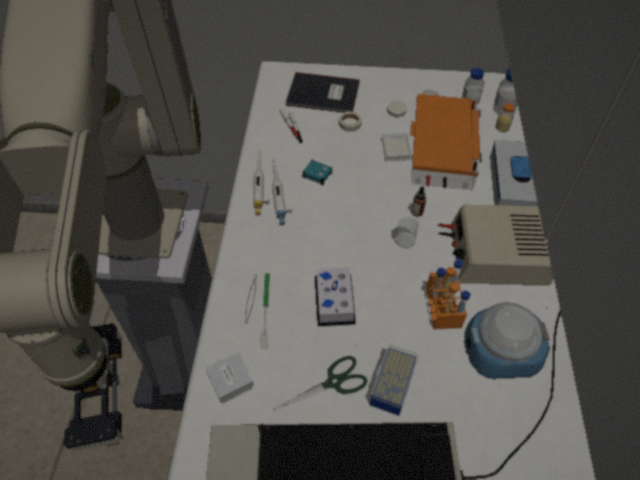

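The side view shows the block at about (335,295), with its middle tube's cap open at about (335,286). The teal timer is at (317,171), the beaker at (405,232), the dropper at (419,202) and the freezer box at (230,377). Next I'll measure the block and timer.

```bash
python3 - <<'E'
from h import *
d=np.load("/tmp/side.npz"); im,P=d["im"],d["P"]
def at(u,v): return np.round(np.nanmedian(P[v-1:v+2,u-1:u+2].reshape(-1,3),0),3)
for n,u,v in [("table",300,240),("timer",317,168),("beaker",405,232),("dropper",419,195),("box",230,372),("blk",335,300)]: print(n,at(u,v))
hsv=cv2.cvtColor(im,cv2.COLOR_RGB2HSV)
m=np.zeros((480,640),bool); m[150:195,295:340]=1
m&=(P[...,2]>0.012)
Q=P[m]; print("timer n",len(Q),np.nanmin(Q,0),np.nanmax(Q,0)); top=Q[Q[:,2]>0.02]
print(cv2.minAreaRect((top[:,:2]*1000).astype(np.float32)),np.median(top[:,2]))
m=np.zeros((480,640),bool); m[255:330,305:365]=1
Q=P[m&(P[...,2]>0.043)&(P[...,2]<.053)]; print("block",cv2.minAreaRect((Q[:,:2]*1000).astype(np.float32)),np.median(Q[:,2]),len(Q))
Q=P[m&(P[...,2]>0.058)]; print("capopen",len(Q),Q.min(0),Q.max(0),Q.mean(0))
s=im[145:330,290:440]; save("crop.png",s,3.2)
E
```

```text
table [ 0.422 -0.028 -0.   ]
timer [0.448 0.204 0.024]
beaker [ 0.681 -0.035  0.063]
dropper [0.716 0.079 0.074]
box [ 0.314 -0.413  0.042]
blk [ 0.522 -0.227  0.047]
timer n 436 [0.40776983 0.16006753 0.01200857] [0.48642181 0.24152036 0.03470122]
((447.4832458496094, 197.5833740234375), (57.8450927734375, 67.61813354492188), 65.72640991210938) 0.025500991957863206
block ((519.0758666992188, -200.185791015625), (76.23839569091797, 127.2061767578125), 7.360463619232178) 0.04758776793768589 1252
capopen 51 [ 0.48318578 -0.24349223  0.05809392] [ 0.52436581 -0.16334599  0.07835042] [ 0.51518947 -0.19775346  0.06636564]
```

View pics/crop.png

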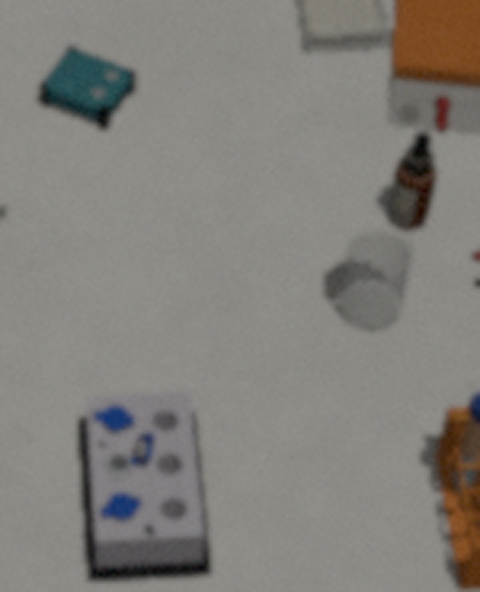

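Request:
{"method": "carry_out", "body": {
  "motion": [1,42,-27,0,0,0,0,0,84,-54,0,0,0,2,0,126,-81,0,0,0,4,0,168,-108,0,0,0,6,0,210,-135,0,0,0,8,0,252,-162,0,0,0,9,0,294,-189,0,0,0,9,0,336,-216,0,0,0,9,0,378,-240,0,0,0,9,0,420,-267,0,0,0,9,0,420,-267,0,0,0,9,0,420,-267,0,0,0,9]
}}

```text
t: 1.4
ee_pos: [0.497, -0.2005, 0.2183]
eef_rot: [[0.991, 0.13, -0.001], [0.13, -0.991, 0.0], [-0.001, -0.0, -1.0]]
wrist_force: [0.3, -1.2, 0.1]
opening: 0.103
grip_force: 0.0
```

```bash
python3 - <<'E'
from h import *
o=env.get_obs(); print({k:np.round(o[k],3) for k in("t","ee_pos","eef_rot","joint_pos","opening","wrist_force")})
im,P=cloud("wrist"); save("w1.png",im); np.savez("/tmp/w1",im=im,P=P)
m=(P[...,2]>.043)&(P[...,2]<.052); print(m.sum(), np.nanmedian(P[...,2]))
Q=P[m]
if m.sum()>50: print(cv2.minAreaRect((Q[:,:2]*1000).astype(np.float32)))
hsv=cv2.cvtColor(im,cv2.COLOR_RGB2HSV)
b=((hsv[...,0]>105)&(hsv[...,0]<130)&(hsv[...,1]>120)).astype(np.uint8)
n,l,s,c=cv2.connectedComponentsWithStats(b)
for i in range(1,n):
    if s[i,4]>60: Q=P[l==i]; print(s[i],np.nanmean(Q,0).round(4),np.nanpercentile(Q,[2,98],0).round(4).tolist())
E
```

```text
{'t': np.float64(1.4), 'ee_pos': array([ 0.497, -0.2  ,  0.218]), 'eef_rot': array([[ 0.991,  0.13 , -0.001],
       [ 0.13 , -0.991,  0.   ],
       [-0.001, -0.   , -1.   ]]), 'joint_pos': array([-0.479, -0.042,  1.666, -0.   ,  1.518,  0.961]), 'opening': np.float64(0.103), 'wrist_force': array([ 0.265, -1.225,  0.143])}
11373 0.0011105860495702058
((444.19866943359375, -362.24664306640625), (428.60357666015625, 324.8504943847656), 34.09321594238281)
[ 478    0  136  130 2868] [ 0.6434 -0.3697  0.0226] [[0.6083, -0.4421, 0.0028], [0.6983, -0.3335, 0.0417]]
[307 189  23  10 114] [ 0.5221 -0.1965  0.0718] [[0.5158, -0.2061, 0.0522], [0.5259, -0.1883, 0.0784]]
[269 197  24  33 500] [ 0.4973 -0.1663  0.0553] [[0.4835, -0.1754, 0.0515], [0.5102, -0.1574, 0.0571]]
[352 198  23  32 505] [ 0.5066 -0.2396  0.0552] [[0.4939, -0.2486, 0.0518], [0.5179, -0.2305, 0.0568]]
```

View pics/w1.png

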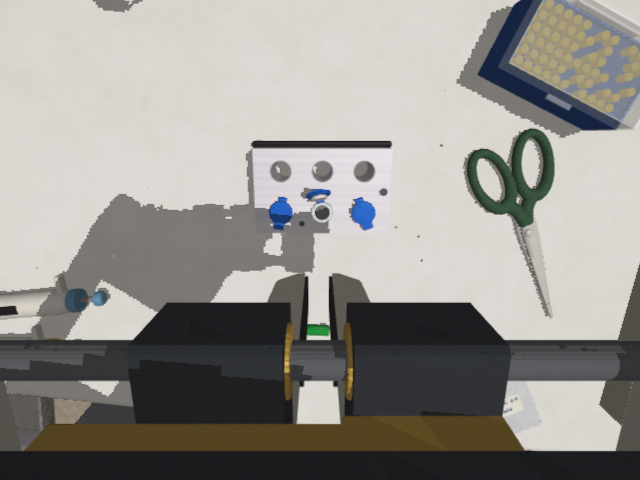

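The wrist view shows the shut caps at (281,212) and (363,212), and the open one upright at (318,193). The row pitch measures 74 mm and the yaw 7.2°, both consistent with the sizes given. I'll go in behind the open cap.

Request:
{"method": "carry_out", "body": {
  "motion": [0,45,3,50,0,0,0,0,45,3,100,0,0,0,0,45,3,135,0,0,0,0,45,3,152,0,0,0,0,45,3,152,0,0,0,0,36,3,152,0,0,0,0,27,3,152,0,0,0,0,21,3,151,0,0,0,0,15,3,151,0,0,0,0,9,3,154,0,0,0,0,5,3,157,0,0,0,0,5,3,157,0,0,0],
  "force": 20
}}

```text
t: 2.65
ee_pos: [0.5009, -0.2037, 0.061]
eef_rot: [[0.992, 0.127, -0.001], [0.127, -0.992, 0.0], [-0.001, -0.001, -1.0]]
wrist_force: [1.0, 0.0, 0.6]
opening: 0.006
grip_force: 0.3
```

```bash
python3 - <<'E'
from h import *
im,P=cloud("wrist"); save("w2.png",im[80:400,140:540],2)
E
```

```text
(no output)
```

View pics/w2.png

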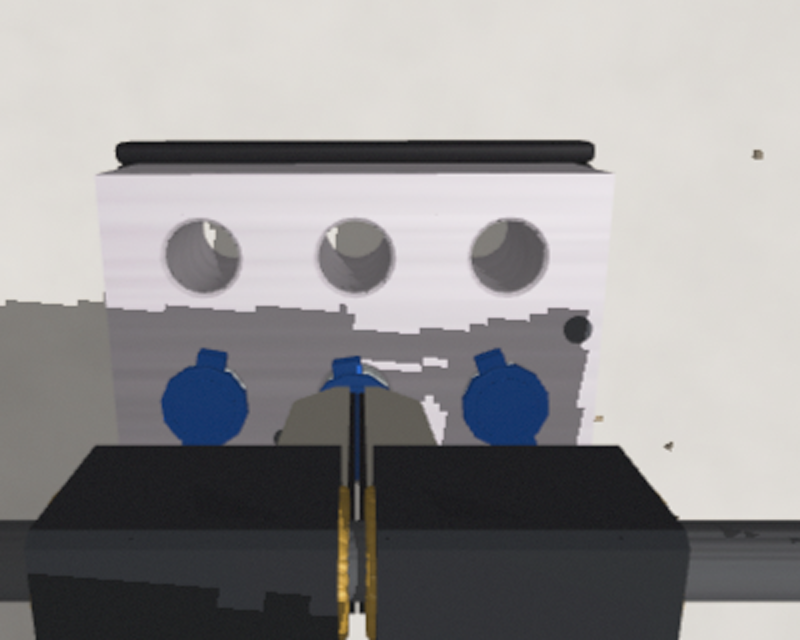

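The fingers sit over the middle cap at about (355,390) in the crop, and the cap is folded down under them. Now I'll press.

Request:
{"method": "carry_out", "body": {
  "motion": [0,0,0,2,0,0,0,0,0,0,4,0,0,0,0,0,0,5,0,0,0,0,0,0,5.5,0,0,0,0,0,0,6,0,0,0,0,0,0,6,0,0,0]
}}

```text
t: 3.3
ee_pos: [0.502, -0.2038, 0.0555]
eef_rot: [[0.992, 0.127, -0.0], [0.127, -0.992, 0.0], [-0.0, -0.0, -1.0]]
wrist_force: [0.7, 0.0, 0.9]
opening: 0.003
grip_force: 0.0
```

Request:
{"method": "carry_out", "body": {
  "motion": [0,0,0,0.5,0,0,0,0,0,0,1,0,0,0,0,0,0,1,0,0,0]
}}

```text
t: 3.6
ee_pos: [0.5021, -0.2039, 0.0552]
eef_rot: [[0.992, 0.127, 0.0], [0.127, -0.992, -0.0], [0.0, 0.0, -1.0]]
wrist_force: [-1.7, 0.2, 5.7]
opening: 0.008
grip_force: 2.8
```

Request:
{"method": "carry_out", "body": {
  "motion": [0,0,0,0.5,0,0,0,0,0,0,1,0,0,0,0,0,0,1,0,0,0]
}}

```text
t: 3.9
ee_pos: [0.5022, -0.204, 0.055]
eef_rot: [[0.992, 0.127, 0.0], [0.127, -0.992, -0.0], [0.0, 0.0, -1.0]]
wrist_force: [-5.1, 2.1, 12.9]
opening: 0.006
grip_force: 6.3
```

Request:
{"method": "carry_out", "body": {
  "motion": [0,0,0,0.5,0,0,0,0,0,0,1,0,0,0,0,0,0,1.5,0,0,0,0,0,0,1.5,0,0,0]
}}

```text
t: 4.3
ee_pos: [0.5024, -0.2041, 0.0547]
eef_rot: [[0.992, 0.128, 0.001], [0.128, -0.992, -0.0], [0.0, 0.0, -1.0]]
wrist_force: [-11.0, 5.4, 23.4]
opening: 0.002
grip_force: 11.7
```

Request:
{"method": "carry_out", "body": {
  "motion": [0,0,0,-5,0,0,0,0,0,0,-30,0,0,0,0,0,0,-80,0,0,0,0,0,0,-130,0,0,0,0,0,0,-165,0,0,0,0,0,0,-165,0,0,0]
}}

```text
t: 4.9
ee_pos: [0.5052, -0.2055, 0.2243]
eef_rot: [[0.992, 0.127, 0.01], [0.127, -0.992, -0.005], [0.009, 0.006, -1.0]]
wrist_force: [-0.1, -0.0, 0.2]
opening: 0.002
grip_force: 0.0
```

```bash
python3 - <<'E'
from h import *
im,P=cloud("wrist")
hsv=cv2.cvtColor(im,cv2.COLOR_RGB2HSV)
b=((hsv[...,0]>105)&(hsv[...,0]<130)&(hsv[...,1]>120)).astype(np.uint8)
n,l,s,c=cv2.connectedComponentsWithStats(b)
for i in range(1,n):
    if s[i,4]>60: Q=P[l==i]; print(s[i],np.nanmean(Q,0).round(4),np.nanpercentile(Q,[2,50,98],0).round(4).tolist())
E
```

```text
[ 466    4  131  135 2521] [ 0.6452 -0.3689  0.0228] [[0.608, -0.4422, 0.0028], [0.6377, -0.3509, 0.0228], [0.7012, -0.3335, 0.0416]]
[263 206  22  32 468] [ 0.4973 -0.1664  0.0554] [[0.4837, -0.1753, 0.0533], [0.4976, -0.1664, 0.0555], [0.51, -0.1576, 0.057]]
[303 206  22  32 462] [ 0.5021 -0.2031  0.0553] [[0.4893, -0.2117, 0.0529], [0.5022, -0.2032, 0.0553], [0.5139, -0.1941, 0.0571]]
[343 207  23  31 475] [ 0.5067 -0.2397  0.0553] [[0.4944, -0.2488, 0.0527], [0.5068, -0.2398, 0.0554], [0.5181, -0.2305, 0.0572]]
```

All three caps are at the same height (55.4 mm), so the sample is sealed. Now I'll go over the timer.

Request:
{"method": "carry_out", "body": {
  "motion": [0,0,-40,0,0,0,0,0,0,-85,0,0,0,5,1,-2,-130,0,0,0,10,1,-3,-175,0,0,0,15,1,-4,-220,0,0,0,20,1,-5,-265,0,0,0,25,1,-6,-310,0,0,0,29,1,-6,-355,0,0,0,32,1,-6,-390,0,0,0,32,1,-6,-407,0,0,0,32,1,-6,-407,0,0,0,32,1,-6,-407,0,0,0,32]
}}

```text
t: 6.15
ee_pos: [0.4434, 0.1987, 0.2155]
eef_rot: [[0.909, -0.417, -0.002], [-0.417, -0.909, -0.001], [-0.002, 0.002, -1.0]]
wrist_force: [-0.1, -0.1, -0.4]
opening: 0.819
grip_force: 0.0
```

```bash
cat > tm.py <<'E'
from h import *
def timer(P,im,lo=.02,hi=.03):
    hsv=cv2.cvtColor(im,cv2.COLOR_RGB2HSV)
    b=((hsv[...,0]>80)&(hsv[...,0]<100)&(hsv[...,1]>90)).astype(np.uint8)
    n,l,s,c=cv2.connectedComponentsWithStats(b); i=1+np.argmax(s[1:,4]); x,y,w,h=s[i,:4]
    r=np.zeros_like(b,bool); r[max(0,y-5):y+h+5,max(0,x-5):x+w+5]=1
    Q=P[r&(P[...,2]>lo)&(P[...,2]<hi)]
    print(s[i],len(Q),cv2.minAreaRect((Q[:,:2]*1000).astype(np.float32)),np.median(Q[:,2]))
E
python3 - <<'E'
from tm import *
o=env.get_obs(); print({k:np.round(o[k],3) for k in("t","ee_pos","eef_rot","joint_pos","opening")})
im,P=cloud("wrist"); save("w3.png",im); timer(P,im)
E
```

```text
{'t': np.float64(6.15), 'ee_pos': array([0.443, 0.199, 0.215]), 'eef_rot': array([[ 0.909, -0.417, -0.002],
       [-0.417, -0.909, -0.001],
       [-0.002,  0.002, -1.   ]]), 'joint_pos': array([ 0.316, -0.179,  1.798, -0.   ,  1.525,  2.316]), 'opening': np.float64(0.819)}
[ 286  173   57   67 3307] 3831 ((448.4322509765625, 199.53636169433594), (55.79557418823242, 65.575439453125), 65.53018188476562) 0.026373818721229986
```

View pics/w3.png

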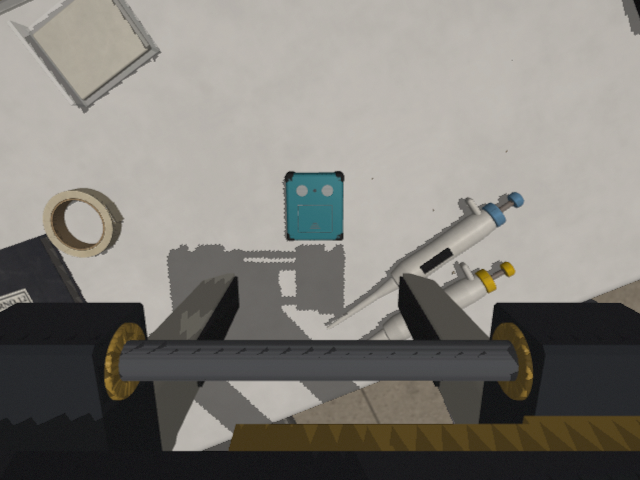

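The wrist view shows the timer at (315,206), squarely between the fingers with its back up. I'll grip it vertically across the 56 mm side.

Request:
{"method": "carry_out", "body": {
  "motion": [1,4,-3,45,0,0,0,1,4,-3,95,0,0,0,1,4,-3,145,0,0,0,1,4,-3,190,0,0,0,1,4,-3,209,0,0,0,1,4,-3,209,0,0,0,0.4,4,-3,209,0,0,0,0.4,4,-3,209,0,0,0,0.4,4,-3,209,0,0,0,0.4,4,-3,209,0,0,0,0.4,4,-3,209,0,0,0,0.4,4,-3,209,0,0,0],
  "force": 15
}}

```text
t: 7.4
ee_pos: [0.4496, 0.2002, 0.0088]
eef_rot: [[0.909, -0.417, 0.001], [-0.417, -0.909, 0.0], [0.001, -0.001, -1.0]]
wrist_force: [0.3, -1.0, 4.3]
opening: 0.59
grip_force: 15.0
```

Request:
{"method": "carry_out", "body": {
  "motion": [0.4,0,0,-20,0,0,0,0.4,0,0,-50,0,0,-5,0.4,30,15,-60,0,0,-12,0.4,60,32,-60,0,0,-20,0.4,90,50,-60,0,0,-27,0.4,119,67,-60,0,0,-34,0.4,119,67,-60,0,0,-34,0.4,119,67,-40,0,0,-34,0.4,119,67,-20,0,0,-34,0.4,119,67,-8,0,0,-34,0.4,119,67,-3,0,0,-34,0.4,119,67,0,0,0,-34]
}}

```text
t: 8.6
ee_pos: [0.5285, 0.0899, 0.0086]
eef_rot: [[0.987, 0.162, -0.002], [0.162, -0.987, 0.0], [-0.002, -0.0, -1.0]]
wrist_force: [-10.3, -1.0, 19.5]
opening: 0.591
grip_force: 15.0
```

Request:
{"method": "carry_out", "body": {
  "motion": [0.4,0,0,0.5,0,0,0,0.4,0,0,0.5,0,0,0,0.68,0,0,0,0,0,0,0.8,0,0,0,0,0,0,1,0,0,0,0,0,0,1,0,0,-30,0,0,0,1,0,0,-70,0,0,0,1,0,0,-120,0,0,0,1,0,0,-160,0,0,0,1,0,0,-160,0,0,0]
}}

```text
t: 9.6
ee_pos: [0.5336, 0.0898, 0.1759]
eef_rot: [[0.987, 0.162, 0.012], [0.162, -0.987, 0.001], [0.012, 0.001, -1.0]]
wrist_force: [0.2, 0.3, -0.2]
opening: 1.0
grip_force: 0.0
```

```bash
python3 - <<'E'
from tm import *
o=env.get_obs(); print({k:np.round(o[k],3) for k in("t","ee_pos","eef_rot","joint_pos","opening")})
im,P=cloud("wrist"); timer(P,im)
E
```

```text
{'t': np.float64(9.6), 'ee_pos': array([0.534, 0.09 , 0.176]), 'eef_rot': array([[ 0.987,  0.162,  0.012],
       [ 0.162, -0.987,  0.001],
       [ 0.012,  0.001, -1.   ]]), 'joint_pos': array([ 0.072, -0.017,  1.72 ,  0.   ,  1.427,  1.48 ]), 'opening': np.float64(1.0)}
[ 286  189   63   75 4037] 4634 ((528.8064575195312, 89.41029357910156), (65.9354019165039, 56.03266143798828), 9.306780815124512) 0.026357307119751455
```

Request:
{"method": "carry_out", "body": {
  "motion": [1,-10,0,0,0,8,0,1,-20,0,0,0,16,0,1,-30,0,10,0,24,0,1,-40,0,20,0,32,0,1,-50,0,30,0,40,0,1,-55,0,40,0,48,0,1,-55,0,50,0,50,0,1,-55,0,60,0,50,0,1,-55,0,70,0,50,0,1,-55,0,70,0,50,0,1,-55,0,70,0,50,0]
}}

```text
t: 10.75
ee_pos: [0.537, 0.0917, 0.2114]
eef_rot: [[0.673, 0.162, 0.722], [0.11, -0.987, 0.118], [0.732, -0.0, -0.682]]
wrist_force: [-0.2, -0.7, -1.0]
opening: 1.0
grip_force: 0.0
```

```bash
cat > st.py <<'E'
from h import *
import sys
o=env.get_obs(); R=np.array(o["eef_rot"]); p=np.array(o["ee_pos"])
print({k:np.round(o[k],3).tolist() for k in("t","ee_pos","eef_rot","joint_pos","opening","wrist_force")})
if len(sys.argv)>3: print("tool delta mm",(1000*R.T@(np.array(list(map(float,sys.argv[1:4])))-p)).round(1))
E
python3 st.py .5367 .0907 .010
```

```text
{'t': 10.75, 'ee_pos': [0.537, 0.092, 0.211], 'eef_rot': [[0.673, 0.162, 0.722], [0.11, -0.987, 0.118], [0.732, -0.0, -0.682]], 'joint_pos': [-0.016, -0.891, 2.498, 0.195, 0.732, 1.302], 'opening': 1.0, 'wrist_force': [-0.159, -0.682, -0.951]}
tool delta mm [-147.7    1.   136.9]
```

The outward tilt hits the j2/j3 limits this close in. I'll fit a quick kinematic model to the readings so I can pick feasible headings.

```bash
cat > kin.py <<'E'
import numpy as np
from scipy.optimize import least_squares
from scipy.spatial.transform import Rotation as Ro
D=[([-1.371,.131,1.489,0,1.523,-.085],[.169,-.575,.218]),([-.479,-.042,1.666,0,1.518,.961],[.497,-.2,.218]),
([.316,-.179,1.798,0,1.525,2.316],[.443,.199,.215]),([.072,-.017,1.72,0,1.427,1.48],[.534,.09,.176]),([-.016,-.891,2.498,.195,.732,1.302],[.537,.092,.211])]
Rz=lambda a:Ro.from_euler("z",a).as_matrix(); Ry=lambda a:Ro.from_euler("y",a).as_matrix()
def fk(q,p):
    a,b,h,c,d,e=p
    R1=Rz(q[0]);R2=R1@Ry(q[1]);R3=R2@Ry(q[2]);R4=R3@Rz(q[3]);R5=R4@Ry(q[4]);R6=R5@Rz(q[5])@Rz(np.pi/2)
    return R1@[e,d,h]+R2@[0,0,a]+R3@[0,0,b]+R5@[0,0,c],R6
def f(p): return np.concatenate([fk(q,p)[0]-x for q,x in D]+[0.05*(p-np.array([.45,.45,.2,.3,.05,0]))*.05])
s=least_squares(f,[.45,.45,.2,.3,.05,0]); PP=s.x
LO=np.array([-2.96,-.89,.02,-1.34,0,-2.66]);HI=np.array([2.96,2.26,2.5,4.48,2.73,2.66])
def ik(x,R):
    best=None
    for j4 in(0,1.5,-1,3):
      for j6 in(-1.5,0,1.5):
        g=lambda q:np.concatenate([(fk(q,PP)[0]-x)*5,(fk(q,PP)[1]-R).ravel()])
        r=least_squares(g,[np.arctan2(x[1],x[0]),0,1.7,j4,1.2,j6],bounds=(LO,HI))
        if best is None or r.cost<best.cost: best=r
        if best.cost<1e-5: return best
    return best
if __name__=="__main__":
    print(PP.round(3),s.cost,np.abs(f(PP)).max())
    R=fk(D[4][0],PP)[1]; print(R.round(3))
E
cat > t.py <<'E'
from kin import *
# tool: heading hd (deg), tilt b from vertical, tool y horizontal sign sg
def TR(hd,b,sg=1):
    h=np.radians(hd);b=np.radians(b); z=np.array([np.sin(b)*np.cos(h),np.sin(b)*np.sin(h),-np.cos(b)])
    y=sg*np.array([np.sin(h),-np.cos(h),0]); return np.stack([np.cross(y,z),y,z],1)
for x in([.53,.09],[.6,.08]):
  for z,b in((.01,60),(.01,50),(.03,30),(.03,40),(.03,0)):
    print(x,z,b,end=" ")
    for hd in(9,54,99,144,189,234,279,324):
        c=[ik(np.array(x+[z]),TR(hd,b,sg)).cost<1e-5 for sg in(1,-1)]; print(hd,"".join("ny"[v] for v in c),end="  ")
    print()
E
python3 kin.py; python3 t.py
```

```text
[0.368 0.542 0.258 0.379 0.051 0.007] 7.334477905173255e-06 0.003230572209027227
[[ 0.673  0.162  0.722]
 [ 0.111 -0.987  0.118]
 [ 0.731  0.001 -0.682]]
[0.53, 0.09] 0.01 60 Traceback (most recent call last):
  File "t.py", line 10, in <module>
    c=[ik(np.array(x+[z]),TR(hd,b,sg)).cost<1e-5 for sg in(1,-1)]; print(hd,"".join("ny"[v] for v in c),end="  ")
                                                                            ~~~~~~~^^^^^^^^^^^^^^^^^^^^
  File "t.py", line 10, in <genexpr>
    c=[ik(np.array(x+[z]),TR(hd,b,sg)).cost<1e-5 for sg in(1,-1)]; print(hd,"".join("ny"[v] for v in c),end="  ")
                                                                                    ~~~~^^^
TypeError: string indices must be integers, not 'numpy.bool'
```

```bash
sed -i 's/"ny"\[v\]/"ny"[int(v)]/' t.py; time timeout 300 python3 t.py
```

```text
[0.53, 0.09] 0.01 60 9 nn  54 yy  99 yy  144 yy  189 yy  234 yy  279 yy  324 nn  
[0.53, 0.09] 0.01 50 9 nn  54 yy  99 yy  144 yy  189 yy  234 yy  279 yy  324 yy  
[0.53, 0.09] 0.03 30 9 yy  54 yn  99 yy  144 yy  189 yy  234 yy  279 ny  324 ny  
[0.53, 0.09] 0.03 40 9 nn  54 yn  99 yy  144 yy  189 yy  234 yy  279 yy  324 ny  
[0.53, 0.09] 0.03 0 9 yy  54 yy  99 yn  144 yy  189 yy  234 yy  279 ny  324 yy  
[0.6, 0.08] 0.01 60 9 nn  54 yy  99 yy  144 yy  189 nn  234 yy  279 yy  324 nn  
[0.6, 0.08] 0.01 50 9 nn  54 yy  99 yy  144 yy  189 yy  234 yy  279 yy  324 ny  
[0.6, 0.08] 0.03 30 9 yy  54 yn  99 yy  144 yy  189 yy  234 yy  279 ny  324 ny  
[0.6, 0.08] 0.03 40 9 yy  54 yn  99 yy  144 yy  189 yy  234 yy  279 yy  324 ny  
[0.6, 0.08] 0.03 0 9 yy  54 yy  99 yn  144 yy  189 yy  234 yy  279 ny  324 yy  
real	0m8.783s
user	0m9.249s
sys	0m0.032s
```

```bash
cat > t2.py <<'E'
from kin import *
from t_ import TR
c=np.array([.5288,.0894])
for H in(99.3,279.3):
  for sg in(1,-1):
    u=np.array([np.cos(np.radians(H)),np.sin(np.radians(H))]); print("H",H,"sg",sg)
    q0=None
    for b,z,off in((50,.010,5),(50,.08,5),(25,.08,0),(0,.08,0),(-20,.08,0),(-40,.08,0),(-40,.023,-3),(40,.023,3)):
        hd,bb,s=(H,b,sg) if b>=0 else (H+180,-b,-sg)
        x=np.array([*(c+u*off/1000),z]); R=TR(hd,bb,s)
        r=ik(x,R)
        if q0 is not None:
            g=lambda q:np.concatenate([(fk(q,PP)[0]-x)*5,(fk(q,PP)[1]-R).ravel()])
            r2=least_squares(g,np.clip(q0,LO+1e-3,HI-1e-3),bounds=(LO,HI)); r=r2 if r2.cost<1e-4 else r
        q0=r.x; print(b,z,r.cost<1e-4,r.x.round(2))
E
sed '/^for x/,$d' t.py > t_.py; python3 t2.py
```

```text
H 99.3 sg 1
50 0.01 True [-0.41  0.48  1.75  0.7   1.5  -0.84]
50 0.08 True [-0.41  0.37  1.74  0.7   1.6  -0.76]
25 0.08 True [-0.22  0.12  1.82  0.41  1.38 -0.5 ]
0 0.08 True [ 0.07  0.03  1.85  0.    1.26 -0.09]
-20 0.08 True [ 0.31  0.09  1.83 -0.36  1.29  0.26]
-40 0.08 True [ 0.51  0.27  1.77 -0.66  1.42  0.55]
-40 0.023 True [ 0.5   0.34  1.8  -0.67  1.34  0.61]
40 0.023 True [-0.34  0.34  1.81  0.61  1.42 -0.73]
H 99.3 sg -1
50 0.01 True [-0.41  0.48  1.75  0.7   1.5   2.3 ]
50 0.08 True [-0.41  0.37  1.74  0.7   1.6   2.38]
25 0.08 True [-0.22  0.12  1.82  0.41  1.38  2.65]
0 0.08 False [-0.1  -0.02  1.93  0.18  1.22  2.66]
-20 0.08 False [ 0.39  0.11  1.86 -0.46  1.28 -2.66]
-40 0.08 True [ 0.51  0.27  1.77 -0.66  1.42 -2.59]
-40 0.023 True [ 0.5   0.34  1.8  -0.67  1.34 -2.53]
40 0.023 True [-0.34  0.34  1.81  0.61  1.42  2.41]
H 279.3 sg 1
50 0.01 True [ 0.57  0.48  1.75 -0.79  1.42 -2.4 ]
50 0.08 True [ 0.57  0.37  1.74 -0.78  1.5  -2.48]
25 0.08 False [ 0.42  0.14  1.84 -0.5   1.31 -2.66]
0 0.08 False [-0.1  -0.02  1.93  0.18  1.22  2.66]
-20 0.08 False [-0.19  0.09  1.84  0.36  1.34  2.66]
-40 0.08 True [-0.35  0.26  1.78  0.6   1.51  2.47]
-40 0.023 True [-0.34  0.34  1.81  0.61  1.42  2.41]
40 0.023 True [ 0.5   0.34  1.8  -0.67  1.34 -2.53]
H 279.3 sg -1
50 0.01 True [ 0.57  0.48  1.75 -0.79  1.42  0.74]
50 0.08 True [ 0.57  0.37  1.74 -0.78  1.5   0.66]
25 0.08 True [ 0.37  0.13  1.82 -0.44  1.31  0.34]
0 0.08 True [ 0.07  0.03  1.85  0.    1.26 -0.09]
-20 0.08 True [-0.16  0.09  1.83  0.34  1.34 -0.42]
-40 0.08 True [-0.35  0.26  1.78  0.6   1.51 -0.67]
-40 0.023 True [-0.34  0.34  1.81  0.61  1.42 -0.73]
40 0.023 True [ 0.5   0.34  1.8  -0.67  1.34  0.61]
```

Request:
{"method": "carry_out", "body": {
  "motion": [1,0,0,0,0,-8,0,1,0,0,0,0,-16,0,1,0,0,0,0,-24,0,1,0,0,0,0,-32,0,1,0,0,0,0,-40,0,1,0,0,0,0,-47,0,1,0,0,0,0,-47,0]
}}

```text
t: 11.45
ee_pos: [0.5376, 0.0917, 0.208]
eef_rot: [[0.987, 0.162, -0.009], [0.162, -0.987, -0.001], [-0.009, -0.0, -1.0]]
wrist_force: [-1.0, -0.2, -1.6]
opening: 1.003
grip_force: 0.0
```

Request:
{"method": "carry_out", "body": {
  "motion": [1,0,0,0,0,0,-8,1,0,0,0,0,0,-16,1,0,0,0,0,0,-24,1,0,0,0,0,0,-32,1,0,0,0,0,0,-40,1,0,0,0,0,0,-48,1,0,0,0,0,0,-56,1,0,0,0,0,0,-64,1,0,0,0,0,0,-72,1,0,0,0,0,0,-80,1,0,0,0,0,0,-88,1,0,0,0,0,0,-90]
}}

```text
t: 12.65
ee_pos: [0.5368, 0.0916, 0.2127]
eef_rot: [[-0.167, 0.986, 0.005], [0.986, 0.167, 0.0], [-0.0, 0.005, -1.0]]
wrist_force: [0.6, 0.1, -0.5]
opening: 1.0
grip_force: 0.0
```

```bash
python3 st.py .5288 .0894 .1
```

```text
{'t': 12.65, 'ee_pos': [0.537, 0.092, 0.213], 'eef_rot': [[-0.167, 0.986, 0.005], [0.986, 0.167, 0.0], [-0.0, 0.005, -1.0]], 'joint_pos': [0.075, -0.022, 1.657, 0.0, 1.502, -0.093], 'opening': 1.0, 'wrist_force': [0.617, 0.075, -0.492]}
tool delta mm [ -0.8  -8.8 112.7]
```

Request:
{"method": "carry_out", "body": {
  "motion": [1,-10,-2,10,0,8,0,1,-20,-4,25,0,16,0,1,-30,-6,45,0,24,0,1,-40,-8,65,0,32,0,1,-50,-9,85,0,40,0,1,-57,-9,105,0,48,0,1,-57,-9,125,0,50,0,1,-57,-9,140,0,50,0,1,-57,-9,152,0,50,0,1,-57,-9,152,0,50,0,1,-57,-9,152,0,50,0]
}}

```text
t: 13.75
ee_pos: [0.539, 0.0346, 0.0622]
eef_rot: [[-0.109, 0.987, -0.121], [0.635, 0.163, 0.755], [0.765, 0.005, -0.645]]
wrist_force: [0.2, 1.2, 0.2]
opening: 1.001
grip_force: 0.0
```

```bash
python3 st.py .5280 .0943 .010; python3 - <<'E'
from tm import *
im,P=cloud("side"); save("s4.png",im[100:340,240:560],2.4)
E
```

```text
{'t': 13.75, 'ee_pos': [0.539, 0.035, 0.062], 'eef_rot': [[-0.109, 0.987, -0.121], [0.635, 0.163, 0.755], [0.765, 0.005, -0.645]], 'joint_pos': [-0.485, 0.53, 1.567, 0.66, 1.644, -0.811], 'opening': 1.001, 'wrist_force': [0.202, 1.152, 0.172]}
tool delta mm [-0.8 -1.4 80. ]
```

View pics/s4.png

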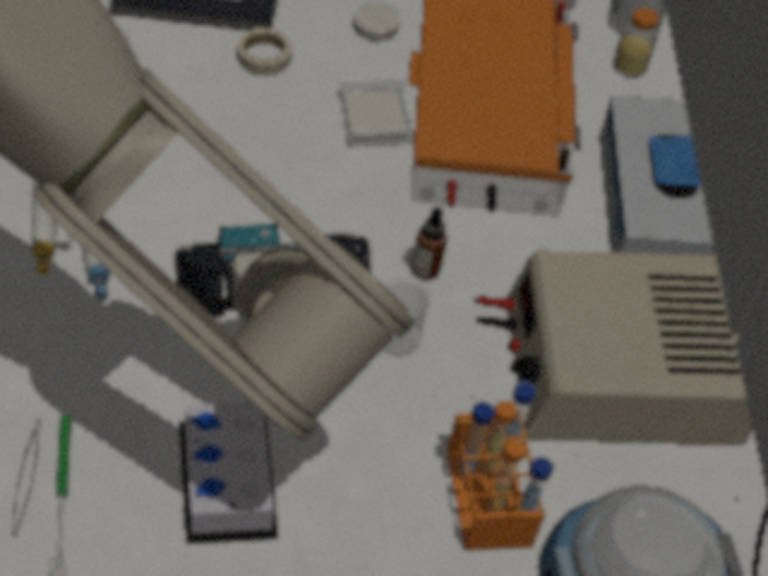

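The side view shows the tool tilted, with its gripper body at (350,250), clear of the beaker at (405,320). The wrist is well above the block. I'll advance and grip.

Request:
{"method": "carry_out", "body": {
  "motion": [1,-1,-1,25,0,0,0,1,-1,-1,50,0,0,0,1,-1,-1,70,0,0,0,1,-1,-1,79,0,0,0,1,-1,-1,79,0,0,0,0.4,-1,-1,79,0,0,0,0.4,-1,-1,79,0,0,0,0.4,-1,-1,79,0,0,0,0.4,-1,-1,79,0,0,0,0.4,-1,-1,79,0,0,0],
  "force": 20
}}

```text
t: 14.8
ee_pos: [0.5283, 0.0925, 0.0095]
eef_rot: [[-0.106, 0.987, -0.121], [0.634, 0.161, 0.756], [0.766, 0.004, -0.643]]
wrist_force: [0.7, -2.8, 3.6]
opening: 0.709
grip_force: 20.0
```

```bash
python3 st.py
```

```text
{'t': 14.8, 'ee_pos': [0.528, 0.092, 0.01], 'eef_rot': [[-0.106, 0.987, -0.121], [0.634, 0.161, 0.756], [0.766, 0.004, -0.643]], 'joint_pos': [-0.409, 0.558, 1.65, 0.703, 1.519, -0.83], 'opening': 0.709, 'wrist_force': [0.692, -2.803, 3.566]}
```

Request:
{"method": "carry_out", "body": {
  "motion": [0.4,16,0,-13,0,0,0,0.4,35,0,-29,0,0,0,0.4,54,0,-45,0,0,0,0.4,54,0,-45,0,-8,0,0.4,54,0,-45,0,-16,0,0.4,54,0,-45,0,-24,0,0.4,54,0,-45,0,-32,0,0.4,54,0,-45,0,-40,0,0.4,54,0,-45,0,-48,0,0.4,54,0,-45,0,-50,0,0.4,54,0,-45,0,-50,0]
}}

```text
t: 15.9
ee_pos: [0.527, 0.095, 0.0795]
eef_rot: [[-0.165, 0.986, 0.003], [0.986, 0.165, -0.0], [-0.001, 0.003, -1.0]]
wrist_force: [0.2, 1.3, -1.3]
opening: 0.702
grip_force: 20.0
```

Request:
{"method": "carry_out", "body": {
  "motion": [0.4,0,0,0,0,-8,0,0.4,0,0,0,0,-16,0,0.4,0,0,0,0,-24,0,0.4,0,0,0,0,-32,0,0.4,0,0,0,0,-40,0,0.4,0,0,0,0,-40,0,0.4,0,0,0,0,-40,0]
}}

```text
t: 16.6
ee_pos: [0.5267, 0.093, 0.0777]
eef_rot: [[-0.125, 0.987, 0.103], [0.757, 0.162, -0.633], [-0.641, -0.002, -0.768]]
wrist_force: [-0.0, -0.4, -0.5]
opening: 0.704
grip_force: 20.0
```

```bash
python3 st.py .5283 .0925 .025; python3 - <<'E'
from tm import *
for n in("side","scene"):
    im,P=cloud(n); hsv=cv2.cvtColor(im,cv2.COLOR_RGB2HSV)
    b=(hsv[...,0]>80)&(hsv[...,0]<100)&(hsv[...,1]>90); b&=(np.abs(P[...,0]-.53)<.07)&(np.abs(P[...,1]-.09)<.07)
    Q=P[b]; print(n,b.sum(), np.nanpercentile(Q,[2,50,98],0).round(3).tolist() if b.sum() else "")
E
```

```text
{'t': 16.6, 'ee_pos': [0.527, 0.093, 0.078], 'eef_rot': [[-0.125, 0.987, 0.103], [0.757, 0.162, -0.633], [-0.641, -0.002, -0.768]], 'joint_pos': [0.51, 0.328, 1.701, -0.654, 1.427, 0.55], 'opening': 0.704, 'wrist_force': [-0.017, -0.442, -0.546]}
tool delta mm [33.2  1.6 40.9]
side 188 [[0.498, 0.084, 0.06], [0.523, 0.093, 0.105], [0.553, 0.109, 0.111]]
scene 54 [[0.503, 0.085, 0.09], [0.524, 0.094, 0.108], [0.549, 0.104, 0.111]]
```

Request:
{"method": "carry_out", "body": {
  "motion": [0.4,10,0,12,0,0,0,0.4,20,0,24,0,0,0,0.4,28,0,34,0,0,0,0.4,32,0,38.5,0,0,0,0.4,33.5,0,40,0,0,0,0.4,34,0,41,0,0,0,0.4,34,0,41,0,0,0]
}}

```text
t: 17.4
ee_pos: [0.5281, 0.0931, 0.0264]
eef_rot: [[-0.122, 0.987, 0.107], [0.756, 0.162, -0.634], [-0.643, 0.003, -0.766]]
wrist_force: [-0.2, 0.3, -1.0]
opening: 0.699
grip_force: 20.0
```

Request:
{"method": "carry_out", "body": {
  "motion": [0.4,0.6,0,0.8,0,0,0,0.4,1.3,0,1.5,0,0,0,0.4,1.9,0,2.3,0,0,0,0.4,1.9,0,2.3,0,0,0]
}}

```text
t: 17.8
ee_pos: [0.5285, 0.0933, 0.0253]
eef_rot: [[-0.121, 0.987, 0.107], [0.756, 0.161, -0.635], [-0.644, 0.005, -0.765]]
wrist_force: [-4.8, 4.1, 13.3]
opening: 0.703
grip_force: 20.0
```

Request:
{"method": "carry_out", "body": {
  "motion": [0.4,-0.8,0,-1,0,0,0,0.4,-0.8,0,-1,0,0,0,0.75,-0.8,0,-1,0,0,0,0.85,-0.8,0,-1,0,0,0,1,-0.8,0,-1,0,0,0,1,-0.8,0,-1,0,0,0,1,-0.8,0,-20,0,0,0,1,-0.8,0,-60,0,0,0,1,-0.8,0,-100,0,0,0,1,-0.8,0,-140,0,0,0,1,-0.8,0,-140,0,0,0]
}}

```text
t: 18.9
ee_pos: [0.5153, 0.1853, 0.1357]
eef_rot: [[-0.12, 0.986, 0.113], [0.759, 0.164, -0.63], [-0.64, 0.011, -0.768]]
wrist_force: [0.2, -0.2, 0.4]
opening: 0.997
grip_force: 0.0
```

```bash
python3 st.py; python3 - <<'E'
from tm import *
im,P=cloud("wrist"); save("w5.png",im)
m=(np.abs(P[...,0]-.53)<.06)&(np.abs(P[...,1]-.093)<.06)&(P[...,2]>.01)
Q=P[m]; print(np.percentile(Q,[1,99],0).round(4).tolist())
Q=P[m&(P[...,2]>.05)]; print(len(Q),cv2.minAreaRect((Q[:,:2]*1000).astype(np.float32)),np.median(Q[:,2]))
E
```

```text
{'t': 18.9, 'ee_pos': [0.515, 0.185, 0.136], 'eef_rot': [[-0.12, 0.986, 0.113], [0.759, 0.164, -0.63], [-0.64, 0.011, -0.768]], 'joint_pos': [0.649, 0.357, 1.545, -0.607, 1.596, 0.585], 'opening': 0.997, 'wrist_force': [0.19, -0.222, 0.406]}
[[0.4949, 0.0884, 0.0107], [0.5584, 0.1146, 0.0565]]
1641 ((527.7225341796875, 98.5092544555664), (65.94327545166016, 25.327939987182617), 8.523590087890625) 0.05537588515706009
```

View pics/w5.png

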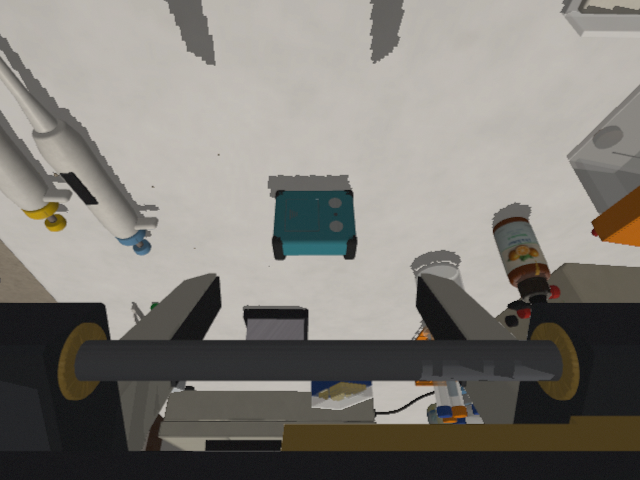

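The wrist view shows the timer standing stably on its side at (315,225). Its back with the magnets faces left (+y), as planned. Now I'll go round to the other side.

Request:
{"method": "carry_out", "body": {
  "motion": [1,-25,0,-30,0,0,0,1,-51,1,-61,0,8,0,1,-62,1,-48,0,16,0,1,-73,0,-34,0,24,0,1,-85,0,-21,0,32,0,1,-96,0,-7,0,40,0,1,-107,-1,6,0,48,0,1,-118,-1,19,0,56,0,1,-129,-1,33,0,64,0,1,-141,-1,46,0,72,0,1,-152,-2,60,0,80,0,1,-152,-2,60,0,80,0]
}}

```text
t: 20.15
ee_pos: [0.5332, 0.0235, 0.1755]
eef_rot: [[-0.11, 0.988, -0.106], [0.752, 0.153, 0.642], [0.65, -0.009, -0.76]]
wrist_force: [-1.0, 1.0, -1.4]
opening: 0.998
grip_force: 0.0
```

Request:
{"method": "carry_out", "body": {
  "motion": [1,0,0,0,0,0,0,1,0,0,0,0,0,0]
}}

```text
t: 20.35
ee_pos: [0.5358, 0.0282, 0.1827]
eef_rot: [[-0.126, 0.987, -0.102], [0.757, 0.162, 0.634], [0.642, 0.003, -0.767]]
wrist_force: [0.1, -0.5, -0.6]
opening: 0.999
grip_force: 0.0
```

```bash
python3 st.py .5273 .1015 .024; python3 st.py .538 .032 .108|tail -1
```

```text
{'t': 20.35, 'ee_pos': [0.536, 0.028, 0.183], 'eef_rot': [[-0.126, 0.987, -0.102], [0.757, 0.162, 0.634], [0.642, 0.003, -0.767]], 'joint_pos': [-0.436, 0.25, 1.584, 0.567, 1.719, -0.633], 'opening': 0.999, 'wrist_force': [0.094, -0.507, -0.595]}
tool delta mm [-45.3   3.  169. ]
tool delta mm [-45.3   2.5  59.4]
```

Request:
{"method": "carry_out", "body": {
  "motion": [1,-22,2,30,0,0,0,1,-45,3,60,0,0,0,1,-45,3,60,0,0,0,1,-45,3,100,0,0,0,1,-45,3,140,0,0,0,1,-45,3,160,0,0,0,1,-45,3,169,0,0,0,1,-45,3,169,0,0,0,1,-45,3,169,0,0,0]
}}

```text
t: 21.25
ee_pos: [0.529, 0.1011, 0.0264]
eef_rot: [[-0.128, 0.987, -0.1], [0.756, 0.162, 0.634], [0.641, 0.006, -0.767]]
wrist_force: [0.0, -0.1, 1.4]
opening: 1.003
grip_force: 0.0
```

```bash
python3 st.py .5273 .1015 .024
```

```text
{'t': 21.25, 'ee_pos': [0.529, 0.101, 0.026], 'eef_rot': [[-0.128, 0.987, -0.1], [0.756, 0.162, 0.634], [0.641, 0.006, -0.767]], 'joint_pos': [-0.327, 0.395, 1.728, 0.612, 1.421, -0.713], 'opening': 1.003, 'wrist_force': [0.036, -0.05, 1.434]}
tool delta mm [-1.  -1.6  2.3]
```

Request:
{"method": "carry_out", "body": {
  "motion": [0.4,-1,-1.5,2,0,0,0,0.4,-1,-1.5,2,0,0,0,0.4,-1,-1.5,2,0,0,0,0.4,-1,-1.5,2,0,0,0,0.4,-1,-1.5,2,0,0,0,0.4,-1,-1.5,2,0,0,0]
}}

```text
t: 21.85
ee_pos: [0.5262, 0.1015, 0.0224]
eef_rot: [[-0.126, 0.987, -0.101], [0.756, 0.161, 0.634], [0.642, 0.003, -0.766]]
wrist_force: [0.6, -0.3, 2.9]
opening: 0.7
grip_force: 20.0
```

Request:
{"method": "carry_out", "body": {
  "motion": [0.4,13,0,-15,0,0,0,0.4,29,0,-35,0,0,0,0.4,42,0,-50,0,0,0,0.4,42,0,-50,0,-8,0,0.4,42,0,-50,0,-16,0,0.4,42,0,-50,0,-24,0,0.4,42,0,-50,0,-32,0,0.4,42,0,-50,0,-40,0,0.4,42,0,-50,0,-48,0,0.4,42,0,-50,0,-50,0,0.4,42,0,-50,0,-50,0]
}}

```text
t: 22.95
ee_pos: [0.5247, 0.1036, 0.0868]
eef_rot: [[-0.162, 0.986, 0.03], [0.971, 0.165, -0.172], [-0.174, 0.001, -0.985]]
wrist_force: [-0.5, -0.0, -2.2]
opening: 0.7
grip_force: 20.0
```

Request:
{"method": "carry_out", "body": {
  "motion": [0.4,0,0,0,0,-8,0,0.4,0,0,0,0,-16,0,0.4,0,0,0,0,-24,0,0.4,0,0,0,0,-32,0,0.4,0,0,0,0,-40,0,0.4,0,0,0,0,-40,0,0.4,0,0,0,0,-40,0]
}}

```text
t: 23.65
ee_pos: [0.5249, 0.1013, 0.0856]
eef_rot: [[-0.105, 0.987, 0.122], [0.636, 0.161, -0.755], [-0.765, -0.002, -0.644]]
wrist_force: [0.7, -0.3, -0.2]
opening: 0.695
grip_force: 20.0
```

```bash
python3 st.py; python3 - <<'E'
from tm import *
for n in("side","scene"):
    im,P=cloud(n); hsv=cv2.cvtColor(im,cv2.COLOR_RGB2HSV)
    b=(hsv[...,0]>80)&(hsv[...,0]<100)&(hsv[...,1]>90); b&=(np.abs(P[...,0]-.53)<.07)&(np.abs(P[...,1]-.09)<.07)
    Q=P[b]; print(n,b.sum(), np.nanpercentile(Q,[2,50,98],0).round(3).tolist() if b.sum() else "")
    if n=="side": save("s6.png",im[120:280,260:480],3)
E
```

```text
{'t': 23.65, 'ee_pos': [0.525, 0.101, 0.086], 'eef_rot': [[-0.105, 0.987, 0.122], [0.636, 0.161, -0.755], [-0.765, -0.002, -0.644]], 'joint_pos': [0.596, 0.445, 1.632, -0.767, 1.54, 0.652], 'opening': 0.695, 'wrist_force': [0.671, -0.263, -0.156]}
side 203 [[0.494, 0.077, 0.081], [0.523, 0.086, 0.095], [0.553, 0.13, 0.1]]
scene 52 [[0.499, 0.077, 0.082], [0.529, 0.083, 0.095], [0.554, 0.126, 0.098]]
```

View pics/s6.png

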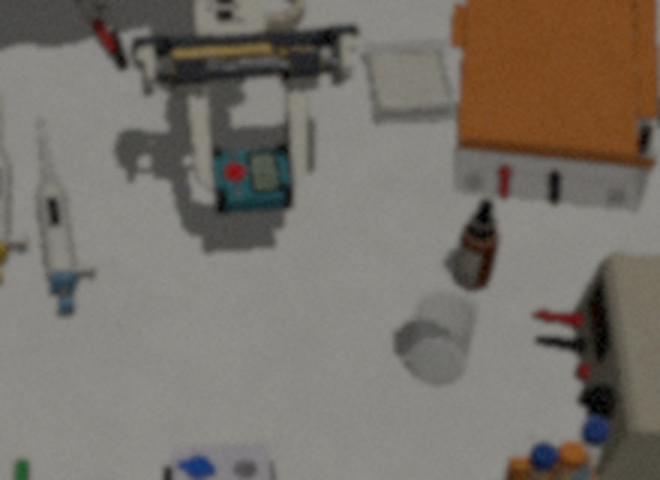

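The side view shows the timer held level and face up, with the red key at (235,172) on the robot's side. I'll lower it gently.

Request:
{"method": "carry_out", "body": {
  "motion": [0.4,15,0,13,0,0,0,0.4,30,0,25,0,0,0,0.4,42,0,36,0,0,0,0.4,49,0,41.5,0,0,0,0.4,52.5,0,44.5,0,0,0,0.4,54.5,0,46,0,0,0,0.4,54.5,0,46,0,0,0]
}}

```text
t: 24.45
ee_pos: [0.5262, 0.1017, 0.0164]
eef_rot: [[-0.101, 0.987, 0.126], [0.635, 0.162, -0.756], [-0.766, 0.003, -0.643]]
wrist_force: [0.3, -0.6, -0.7]
opening: 0.699
grip_force: 20.0
```

Request:
{"method": "carry_out", "body": {
  "motion": [0.4,0.7,0,0.6,0,0,0,0.4,1.4,0,1.2,0,0,0,0.4,1.4,0,1.2,0,0,0]
}}

```text
t: 24.75
ee_pos: [0.526, 0.1017, 0.0144]
eef_rot: [[-0.102, 0.987, 0.126], [0.635, 0.162, -0.756], [-0.766, 0.003, -0.643]]
wrist_force: [0.2, -0.3, -0.9]
opening: 0.699
grip_force: 20.0
```

Request:
{"method": "carry_out", "body": {
  "motion": [0.4,0.8,0,0.7,0,0,0,0.4,1.5,0,1.3,0,0,0,0.4,1.5,0,1.3,0,0,0]
}}

```text
t: 25.05
ee_pos: [0.5258, 0.1015, 0.0121]
eef_rot: [[-0.102, 0.987, 0.126], [0.634, 0.162, -0.756], [-0.766, 0.003, -0.643]]
wrist_force: [0.9, 0.2, -1.4]
opening: 0.699
grip_force: 20.0
```

Request:
{"method": "carry_out", "body": {
  "motion": [0.4,0.4,0,0.3,0,0,0,0.4,0.8,0,0.6,0,0,0,0.4,0.8,0,0.6,0,0,0]
}}

```text
t: 25.35
ee_pos: [0.5259, 0.1016, 0.0112]
eef_rot: [[-0.102, 0.987, 0.126], [0.634, 0.162, -0.756], [-0.766, 0.003, -0.643]]
wrist_force: [-0.0, -0.6, -0.4]
opening: 0.699
grip_force: 20.0
```

Request:
{"method": "carry_out", "body": {
  "motion": [0.4,0.4,0,0.3,0,0,0,0.4,0.8,0,0.6,0,0,0,0.4,0.8,0,0.6,0,0,0]
}}

```text
t: 25.65
ee_pos: [0.5259, 0.1017, 0.0103]
eef_rot: [[-0.102, 0.987, 0.126], [0.635, 0.162, -0.756], [-0.766, 0.003, -0.643]]
wrist_force: [-0.6, -1.0, -1.4]
opening: 0.7
grip_force: 20.0
```

Request:
{"method": "carry_out", "body": {
  "motion": [0.4,0.4,0,0.3,0,0,0,0.4,0.4,0,0.3,0,0,0]
}}

```text
t: 25.85
ee_pos: [0.5259, 0.1017, 0.0098]
eef_rot: [[-0.102, 0.987, 0.126], [0.635, 0.162, -0.756], [-0.766, 0.003, -0.643]]
wrist_force: [0.3, 0.4, -1.3]
opening: 0.702
grip_force: 20.0
```

Request:
{"method": "carry_out", "body": {
  "motion": [0.4,0.4,0,0.3,0,0,0,0.4,0.8,0,0.6,0,0,0,0.4,0.8,0,0.6,0,0,0]
}}

```text
t: 26.15
ee_pos: [0.526, 0.1018, 0.0089]
eef_rot: [[-0.102, 0.987, 0.126], [0.634, 0.162, -0.756], [-0.766, 0.003, -0.643]]
wrist_force: [-1.2, 0.3, 0.9]
opening: 0.699
grip_force: 20.0
```

```bash
python3 - <<'E'
from tm import *
for n in("side","scene"):
    im,P=cloud(n); hsv=cv2.cvtColor(im,cv2.COLOR_RGB2HSV)
    b=(hsv[...,0]>80)&(hsv[...,0]<100)&(hsv[...,1]>90); b&=(np.abs(P[...,0]-.53)<.05)&(np.abs(P[...,1]-.1)<.04)
    Q=P[b]; Q=Q[Q[:,2]>np.nanmedian(Q[:,2])-.004]; A=np.c_[Q[:,:2]-Q[:,:2].mean(0),np.ones(len(Q))]
    print(n,len(Q),np.linalg.lstsq(A,Q[:,2],rcond=None)[0].round(4),Q.mean(0).round(4))
E
```

```text
side 135 [-0.0061  0.0017  0.0198] [0.5248 0.0967 0.0198]
scene 46 [-0.0102  0.0277  0.0185] [0.5268 0.0905 0.0185]
```

Request:
{"method": "carry_out", "body": {
  "motion": [0.4,0.4,0,0.3,0,0,0,0.4,0.4,0,0.3,0,0,0]
}}

```text
t: 26.45
ee_pos: [0.526, 0.1018, 0.0088]
eef_rot: [[-0.101, 0.987, 0.126], [0.634, 0.162, -0.756], [-0.766, 0.003, -0.642]]
wrist_force: [-1.7, 0.5, 4.8]
opening: 0.701
grip_force: 20.0
```

Request:
{"method": "carry_out", "body": {
  "motion": [0.75,0,0,0,0,0,0,0.85,0,0,0,0,0,0,1,0,0,0,0,0,0,1,0,0,0,0,0,0,1,0,0,-20,0,0,0,1,0,0,-50,0,0,0,1,0,0,-90,0,0,0,1,0,0,-130,0,0,0,1,0,0,-150,0,0,0,1,0,0,-150,0,0,0]
}}

```text
t: 27.45
ee_pos: [0.5082, 0.218, 0.1068]
eef_rot: [[-0.1, 0.986, 0.13], [0.637, 0.164, -0.753], [-0.764, 0.007, -0.645]]
wrist_force: [-0.5, -0.1, -0.3]
opening: 1.0
grip_force: 0.0
```

```bash
cat > key.py <<'E'
from tm import *
im,P=cloud("wrist"); timer(P,im,.015,.03)
hsv=cv2.cvtColor(im,cv2.COLOR_RGB2HSV)
b=((hsv[...,0]<8)|(hsv[...,0]>172))&(hsv[...,1]>140)&(np.abs(P[...,0]-.52)<.05)&(np.abs(P[...,1]-.1)<.05)
Q=P[b]; print("key",len(Q),np.nanmedian(Q,0).round(4),np.nanpercentile(Q,[3,97],0).round(4).tolist())
np.savez("/tmp/key",im=im)
E
python3 st.py; python3 key.py
```

```text
{'t': 27.45, 'ee_pos': [0.508, 0.218, 0.107], 'eef_rot': [[-0.1, 0.986, 0.13], [0.637, 0.164, -0.753], [-0.764, 0.007, -0.645]], 'joint_pos': [0.755, 0.564, 1.423, -0.698, 1.697, 0.703], 'opening': 1.0, 'wrist_force': [-0.483, -0.146, -0.285]}
[ 278  195   76   48 2043] 2745 ((524.9969482421875, 109.45753479003906), (66.02445220947266, 54.08391189575195), 9.126968383789062) 0.020631510216707685
key 207 [0.5105 0.1089 0.0244] [[0.5032, 0.0986, 0.0214], [0.5181, 0.1138, 0.0251]]
```

Request:
{"method": "carry_out", "body": {
  "motion": [1,-30,-2,-15,0,8,0,1,-50,-5,-5,0,16,0,0.5,-70,-8,10,0,24,0,0,-90,-12,30,0,32,0,0,-110,-16,50,0,40,0,0,-125,-19,66,0,48,0,0,-125,-19,66,0,50,0,0,-125,-19,66,0,50,0,0,-125,-19,66,0,50,0,0,-125,-19,66,0,50,0,0,-125,-19,66,0,50,0]
}}

```text
t: 28.6
ee_pos: [0.5087, 0.0842, 0.1572]
eef_rot: [[-0.164, 0.986, 0.002], [0.986, 0.164, -0.0], [-0.001, 0.001, -1.0]]
wrist_force: [-0.0, 0.3, -0.3]
opening: 0.276
grip_force: 0.0
```

```bash
python3 key.py; python3 st.py .5075 .107 .035; python3 -c "
from h import *
save('w7.png',np.load('/tmp/key.npz')['im'])"
```

```text
[ 303  166   80   67 2355] 5366 ((525.341796875, 107.66339874267578), (65.53823852539062, 55.96983337402344), 9.577678680419922) 0.02072358926206741
key 365 [0.5105 0.1054 0.0246] [[0.5031, 0.0979, 0.023], [0.5179, 0.1127, 0.0258]]
{'t': 28.65, 'ee_pos': [0.509, 0.084, 0.157], 'eef_rot': [[-0.164, 0.986, 0.002], [0.986, 0.164, -0.0], [-0.001, 0.002, -1.0]], 'joint_pos': [0.065, -0.063, 1.799, -0.0, 1.404, -0.1], 'opening': 0.231, 'wrist_force': [-0.363, -0.254, 0.125]}
tool delta mm [ 22.7   2.2 122.4]
```

View pics/w7.png

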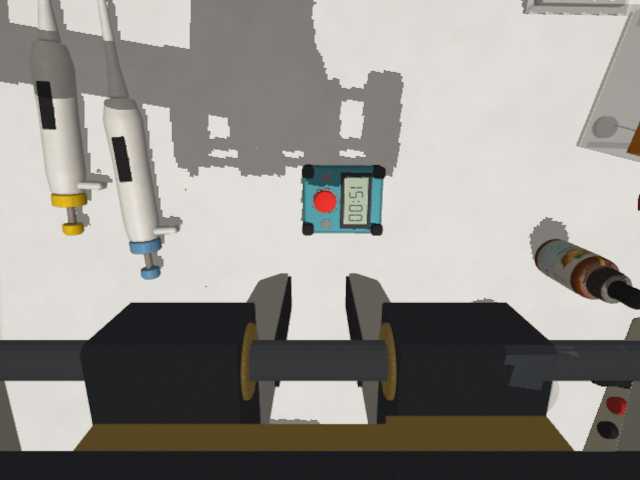

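The wrist view shows the timer flat and face up, its display reading 15:00 and the red key at (325,202). I'll shut the fingers over it and press.

Request:
{"method": "carry_out", "body": {
  "motion": [0,10,2,30,0,0,0,0,21,3,60,0,0,0,0,21,3,90,0,0,0,0,21,3,110,0,0,0,0,21,3,122,0,0,0,0,21,3,126,0,0,0,0,21,3,126,0,0,0,0,21,3,126,0,0,0]
}}

```text
t: 29.45
ee_pos: [0.5102, 0.1043, 0.0332]
eef_rot: [[-0.162, 0.987, 0.005], [0.987, 0.162, 0.0], [-0.0, 0.005, -1.0]]
wrist_force: [0.6, 0.4, -0.0]
opening: 0.009
grip_force: 0.0
```

Request:
{"method": "carry_out", "body": {
  "motion": [0,0,0,2,0,0,0,0,0,0,4,0,0,0,0,0,0,6,0,0,0,0,0,0,6,0,0,0]
}}

```text
t: 29.85
ee_pos: [0.5091, 0.104, 0.0258]
eef_rot: [[-0.162, 0.987, 0.002], [0.987, 0.162, 0.0], [-0.0, 0.002, -1.0]]
wrist_force: [-0.6, -0.2, -0.2]
opening: 0.008
grip_force: 0.0
```

Request:
{"method": "carry_out", "body": {
  "motion": [0,0,0,1,0,0,0,0,0,0,2,0,0,0,0,0,0,3,0,0,0,0,0,0,4,0,0,0,0,0,0,4,0,0,0]
}}

```text
t: 30.35
ee_pos: [0.5094, 0.1041, 0.022]
eef_rot: [[-0.162, 0.987, 0.003], [0.987, 0.162, 0.0], [-0.0, 0.003, -1.0]]
wrist_force: [-0.9, -1.5, 4.2]
opening: 0.004
grip_force: 1.6
```

Request:
{"method": "carry_out", "body": {
  "motion": [0,0,0,0.5,0,0,0,0,0,0,1,0,0,0,0,0,0,1.3,0,0,0,0,0,0,1.3,0,0,0]
}}

```text
t: 30.75
ee_pos: [0.5093, 0.1041, 0.0208]
eef_rot: [[-0.162, 0.987, 0.003], [0.987, 0.162, 0.0], [-0.0, 0.003, -1.0]]
wrist_force: [-2.0, -0.4, 4.2]
opening: 0.005
grip_force: 2.1
```

Request:
{"method": "carry_out", "body": {
  "motion": [0,0,0,0.5,0,0,0,0,0,0,1,0,0,0,0,0,0,1,0,0,0]
}}

```text
t: 31.05
ee_pos: [0.5094, 0.1041, 0.0206]
eef_rot: [[-0.162, 0.987, 0.003], [0.987, 0.162, 0.0], [-0.0, 0.003, -1.0]]
wrist_force: [-5.5, -0.6, 13.7]
opening: 0.006
grip_force: 6.6
```

The key has bottomed out: 13.7 N at a height of 20.6 mm. I'll release it and check.

Request:
{"method": "carry_out", "body": {
  "motion": [0,0,0,-1,0,0,0,0,0,0,-4,0,0,0,0,0,0,-10,0,0,0,0,0,0,-40,0,0,0,0,0,0,-90,0,0,0,0,-21,-3,-137,0,0,0,0,-21,-3,-137,0,0,0,0,-21,-3,-137,0,0,0]
}}

```text
t: 31.85
ee_pos: [0.5106, 0.0827, 0.1585]
eef_rot: [[-0.161, 0.987, 0.007], [0.987, 0.161, 0.001], [-0.0, 0.007, -1.0]]
wrist_force: [0.0, 0.7, -0.2]
opening: 0.005
grip_force: 0.0
```

```bash
python3 key.py; python3 - <<'E'
from h import *
im,P=cloud("side")
hsv=cv2.cvtColor(im,cv2.COLOR_RGB2HSV)
b=((hsv[...,0]>105)&(hsv[...,0]<130)&(hsv[...,1]>120)&(np.abs(P[...,0]-.52)<.06)&(np.abs(P[...,1]+.2)<.07)).astype(np.uint8)
n,l,s,c=cv2.connectedComponentsWithStats(b)
for i in range(1,n):
    if s[i,4]>10: print("cap",np.nanmedian(P[l==i],0).round(4))
def at(u,v): return np.round(np.nanmedian(P[v-1:v+2,u-1:u+2].reshape(-1,3),0),3)
for n,u,v in [("beaker",405,232),("dropper",419,195),("box",230,372)]: print(n,at(u,v))
E
```

```text
[ 300  163   71   67 1894] 5091 ((523.5623168945312, 107.341064453125), (62.152774810791016, 55.695499420166016), 9.268120765686035) 0.02073080929160745
key 369 [0.5106 0.1054 0.0246] [[0.5031, 0.0978, 0.0225], [0.518, 0.1129, 0.026]]
cap [ 0.4969 -0.1662  0.0544]
cap [ 0.5016 -0.2026  0.0548]
cap [ 0.5064 -0.2396  0.054 ]
beaker [ 0.68  -0.035  0.066]
dropper [0.716 0.078 0.076]
box [ 0.314 -0.413  0.042]
```

The key has sprung back, all the caps are shut and the bystanders haven't moved. Handing the job in.

```bash
python3 -c "
from station import finish_job
print(finish_job())"
```

```text
the job is handed in; nothing more can be done
None
```

I handed the job in at about 32 s: the sample is sealed, and the timer lies face up with its start key pushed fully down and sprung back. The other tubes and the three bystanders measured where they were. The timer now sits about 12 cm from its starting spot, because I moved it to get room to turn it.

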